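Stow the trolley chocks head to tail and bolt them in

TASK

Stow the two loose wooden trolley chocks in the low steel rack beside the two already there, all lying flat and alternately head to tail, so that the four fill the rack and sit level with its open front; then slide the bolt fully across the front. Leave the crockery and the other things where they stand.

Things in the scene. Friction and masses are not known exactly. Their poses are not given: they have to be found in the camera images.
- rack: low dark steel frame fixed to the counter, 4 mm walls 38 mm high, no floor (the counter is its floor), closed at the back (+x) and sides, open at the front (-x). Inside: 112 mm deep (x -56 mouth to +56 back), 142 mm wide (y -71 to +71); origin mid-rectangle at counter height. Four chocks fill it with 6 mm to spare in width. Two lie in its -y half; its +y half is empty
- rack_mouth (a point): middle of the rack's open front, at counter height (rack x = -56 mm). A guide for the bolt, 38 mm high, stands in front at rack y -92 to -78 mm, x -75 to -47 mm
- bolt (a joint): bolt across the rack's front, m: 0 = open (start; free end at rack y = -26 mm, +y half clear), 0.095 = fully across, at its stop (free end at y = +69 mm). Slides along rack +y, takes about 2 N, stays where left. A flat bar 14 to 30 mm above the counter, inner face 5 mm, outer face 11 mm in front of the mouth: a chock that sticks out more than 5 mm blocks it
- bolt_knob (a point): top centre of the bolt's upright black knob: 16 mm in diameter, standing on the bar up to 76 mm above the counter, 8 mm in front of the rack's mouth; at rack y = -55 mm with the bolt open, +40 mm with it across
- chock_far: packed against the rack's -y wall, head at the back, loose. Shape as chock_1
- chock_mid: packed beside chock_far, tail at the back, straight side towards the empty half, loose. Shape as chock_1
- chock_1: loose wooden wedge to stow, 110 mm long, 36 mm thick, lying flat; from above a right-angled trapezium: head 48 mm, tail 20 mm wide, one straight long side (dark rubber sole), one slanting. Origin mid-length, mid-thickness: x from tail (-55) to head (+55), straight side at y = -17, slanting side y = +3 at tail to +31 at head. Weight 8 mm headward of origin. 0.12 kg, slides easily
- chock_2: second loose wooden wedge to stow; shape and axes as chock_1
- mug: white mug, 76 mm across, 90 mm tall, handle at one side, a loose bystander; origin at the centre of its underside
- tumbler: drinking glass, 66 mm across, 100 mm tall, a loose bystander; origin at the centre of its underside
- bowl: white bowl, 104 mm across, 50 mm tall, a loose bystander; origin at the centre of its underside
- spoon: steel spoon 150 mm long lying flat (along its x), a loose bystander; origin at the centre of its underside
- shaker: small glass jar with a steel cap, 48 mm across, 90 mm tall, a loose bystander; origin at the centre of its underside
- teacup: blue cup, 80 mm across, 65 mm tall, a loose bystander; origin at the centre of its underside
- saucers: stack of white saucers, 136 mm across, 37 mm tall, a loose bystander; origin at the centre of its underside
There are look-alikes about, which are no part of the job. What is shaped like the chock_1 but green or pink is not meant.

How it is judged:
By the outcome, as a careful person would: the job done as asked, in the order asked, and still so for the second after the job is handed in, with the robot touching nothing.
It also fails if it takes over 72 s, if anything falls off the work surface, if the arm or the gripper's body presses on something with over 40 N, if the wrist force passes 120 N, or if a joint passes its speed limit or range.

ROBOT

A 6-joint arm with a two-finger parallel gripper is mounted at the origin on the work surface. World frame = base frame: x ahead of the robot, y to its left, z up, the work surface at z = 0. Lengths are in m, angles in rad, forces in N, time in s.
With the tool pointing down it reaches from about 0.3 to 0.775 m from the base axis. Payload 14.6 kg.
Tool frame: the origin (TCP) lies between the finger pads; the fingertips stand 19 mm ahead of it and the grasp point (between the pads) is the TCP (ctrl.finger_overhang is the distance from the TCP to the fingertips, in m); z points along the fingers, y is the direction in which the jaws open and shut (so a half turn about z gives the same grasp; the last joint's range is limited). The gripper opens to 94 mm and grips with 3 to 60 N. Pads are 16 mm wide; open, the fingers measure 119 mm over their backs; the gripper's body (75 mm by 177 mm) begins 78 mm behind the grasp point.
Start: joints at [-1.301, 0.3, 1.521, -0, 1.321, -0.067], TCP at [0.182, -0.519, 0.224] pointing down, gripper open.
Joint ranges: [-3.03, 3.03], [-0.79, 2.21], [0.23, 2.52], [-1.04, 4.18], [0, 3.07], [-2.55, 2.55]. Speed limits (rad/s): [2.22, 2.22, 2.57, 3.14, 3.14, 3.14].

INTERFACE

Orientations are given as [roll, pitch, yaw] about the fixed x, y, z axes, in that order (R = Rz(yaw) Ry(pitch) Rx(roll)).
In Python, from station import ctrl gives the robot as it stands.
- The arm moves only by the tool send_rows, never from a script. Its argument "series" is a list of rows, each a list of 7 numbers: the turn, a rotation vector about the tool's x, y, z in degrees, then the shift along the tool's x, y, z in m, then the gripper's target within -1 to 1 (fully open at 1, half-way at 0, shut at -1). A call has 1 to 8 rows; each row is the pose to reach, as a shift and turn from the pose commanded when the call began, along the tool's axes at that moment; what a row does not reach only later rows make up. A row lasts 1/10 s, in which the tool goes at most 50 mm and 8.59 degrees, less where a joint would pass 70% of its speed; a pose out of reach is approached as far as the arm can. A call with a gripper value outside its range is refused whole. The fingers move at their own pace and stop on an object; "force" is the grip in N (left out, the last holds). Time passes only in rows, so rows that repeat a pose let the fingers close. It gives the time, the measured TCP pose, the force and the opening at its end, in the units of the state.
- ctrl.get_obs(): the state, without advancing time (a new reading comes with each control period).
- ctrl.camera(name): name is "side" or "top"; returns a dict with "pixels" (400x640x3 uint8, red, green, blue), "z_map" (400x640 float32, m along the optical axis (not along the pixel's ray), 0 where there is no reading), "fov_y" (degrees; the focal length in pixels is half the picture's height over the tangent of half this angle, whatever the lens; pixels are square), "cx", "cy" (the principal point, pixels), "k1" (the pictures are not rectified: a ray, as slopes to the right and down, at radius r is drawn at 1 + k1 r^2 times it, then the intrinsics apply), "R" (3x3) and "t" (3): a world point X has camera coordinates R X + t. Camera axes: x right, y down, z forward; pixel columns grow to the right and rows downward; lengths in m; the calibration is good to about 2 mm. A picture is of the moment at which its call begins.
- ctrl.hand_in(): hands the job in, once; it reports no verdict.
The state is a dict: "time_s": time; "qpos": joint angles; "joint_vel": joint speeds; "tau": joint torques, N m; "ee_pos": TCP position; "eef_rot": TCP orientation; "force": force on the tool from outside, world axes, zero at the start; "moment": the same for the moment, N m; "grip_width": finger opening in m.
Only numpy, scipy, OpenCV 4.12 (cv2) and the standard library are available. Lean on these libraries where they do the work, as an engineer would, in place of code of your own. Each camera call takes 0.05 s, during which the arm holds its last target.

## Working session

There is one attempt and no reset: what is moved stays moved. The work goes in short steps, Python scripts to look and compute and a tool call to move; the robot and the scene stay as the last step left them, time stands still between calls to the robot, and variables do not carry over. Pictures are saved under pics/ and viewed, and the job is handed in when it is done.

Besides the shell and the picture viewer there is one more tool, called after "Emit:" by a JSON object that holds its "op" and its "data". send_rows: Moves the arm, as the interface text tells. Its arguments: {"type":"object","properties":{"series":{"type":"array"},"force":{"type":"number"}},"required":["series"]}

```bash
ls; mkdir -p pics; cat > h.py <<'E'
import numpy as np, cv2
from station import ctrl
def snap(name,tag):
    c=ctrl.camera(name); np.savez(f'{tag}.npz',**c)
    cv2.imwrite(f'pics/{tag}.png',c['pixels'][:,:,::-1]); return c
def load(tag): 
    d=np.load(f'{tag}.npz'); return {k:d[k] for k in d}
def K(c):
    f=200/np.tan(np.radians(float(c['fov_y']))/2); return np.array([[f,0,float(c['cx'])],[0,f,float(c['cy'])],[0,0,1]])
def ray(c,u,v):
    s=cv2.undistortPointsIter(np.array([[[u,v]]],float),K(c),np.array([float(c['k1']),0,0,0]),None,None,(3,50,1e-10))[0,0]
    return np.array([s[0],s[1],1.])
def atz(c,u,v,z):
    R=c['R'];t=c['t'];o=-R.T@t;d=R.T@ray(c,u,v); return o+d*(z-o[2])/d[2]
def dep(c,u,v):
    zz=float(c['z_map'][int(round(v)),int(round(u))]); return c['R'].T@(ray(c,u,v)*zz-c['t'])
def proj(c,X):
    X=np.atleast_2d(X).astype(float)
    p,_=cv2.projectPoints(X,cv2.Rodrigues(c['R'])[0],np.array(c['t'],float),K(c),np.array([float(c['k1']),0,0,0])); return p[:,0]
def crop(c,u0,v0,u1,v1,s,tag):
    im=cv2.resize(c['pixels'][v0:v1,u0:u1,::-1],None,fx=s,fy=s,interpolation=cv2.INTER_CUBIC); cv2.imwrite(f'pics/{tag}.png',im)
E
python3 - <<'E'
from h import *
for n in('top','side'):
    c=snap(n,n+'0'); print(n,c['fov_y'],c['cx'],c['cy'],c['k1'],-c['R'].T@c['t'],c['R'].round(3).tolist())
o=ctrl.get_obs(); print(o)
E
```

```text
pics
top 56.73682190904193 318.86859224814935 199.59564993516557 0.012093632132051078 [3.62427429e-01 2.40716322e-04 1.06084823e+00] [[-0.015, -1.0, -0.016], [-0.982, 0.017, -0.19], [0.19, 0.012, -0.982]]
side 45.31349521866071 312.774270875866 203.81419245341107 -0.1046800276928527 [-0.15352092  0.76338019  1.13384709] [[-0.716, -0.697, 0.012], [-0.512, 0.514, -0.688], [0.473, -0.499, -0.726]]
{'time_s': 0.1, 'qpos': array([-1.30057308e+00,  3.00372754e-01,  1.52150347e+00, -3.22197308e-05,
        1.32071233e+00, -6.66106424e-02]), 'joint_vel': array([ 4.09159231e-04, -2.19972752e-03, -6.81276455e-04,  3.80742244e-05,
        9.09794833e-04, -1.22111582e-03]), 'tau': array([ 4.76703008e-04, -5.32640076e+01, -3.53286874e+01,  7.09053339e-02,
        2.34634493e-02, -6.70836562e-05]), 'ee_pos': array([ 0.18170235, -0.51889209,  0.2239731 ]), 'eef_rot': array([-3.14059689e+00, -3.51480242e-05,  3.36841860e-01]), 'force': array([-0.405095  ,  0.47103652,  0.35810835]), 'moment': array([0.04384593, 0.03889666, 0.03802807]), 'grip_width': 0.09405160876149177}
```

View pics/top0.png

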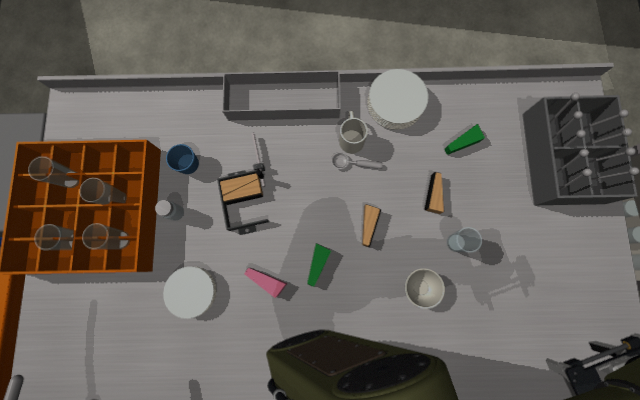

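View pics/side0.png

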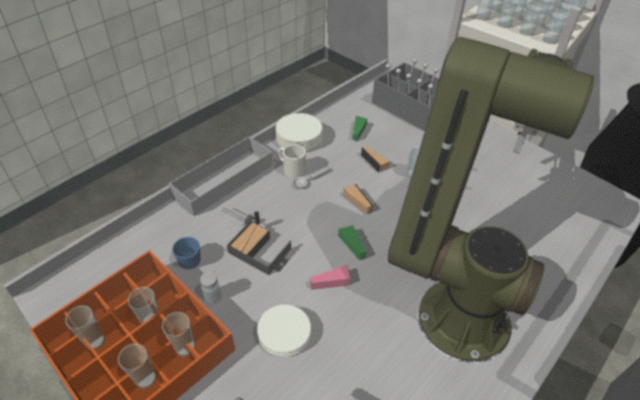

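The top view shows four loose wedges besides the two in the rack. The two wooden ones, at (371,225) and (434,192), are the loose chocks. The green ones at (465,140) and (318,265) and the pink one at (265,282) are look-alikes. The rack is around (243,200). I'll enlarge to confirm.

```bash
python3 - <<'E'
from h import *
c=load('top0'); crop(c,205,120,305,250,4.6,'rack0'); crop(c,340,150,470,260,6,'ch0')
s=load('side0'); crop(s,210,190,310,280,6,'rackS0')
E
```

```text
(no output)
```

View pics/rack0.png

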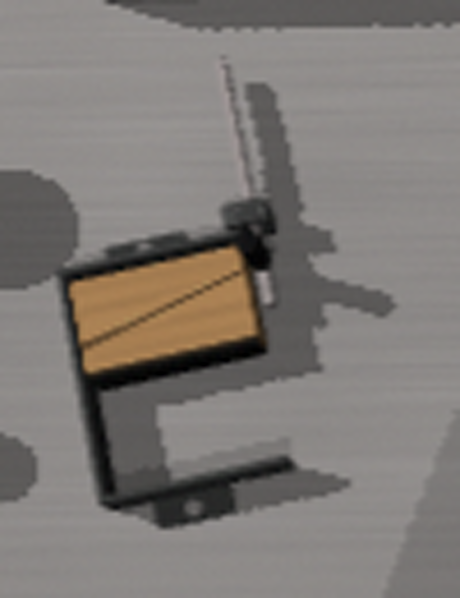

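View pics/ch0.png

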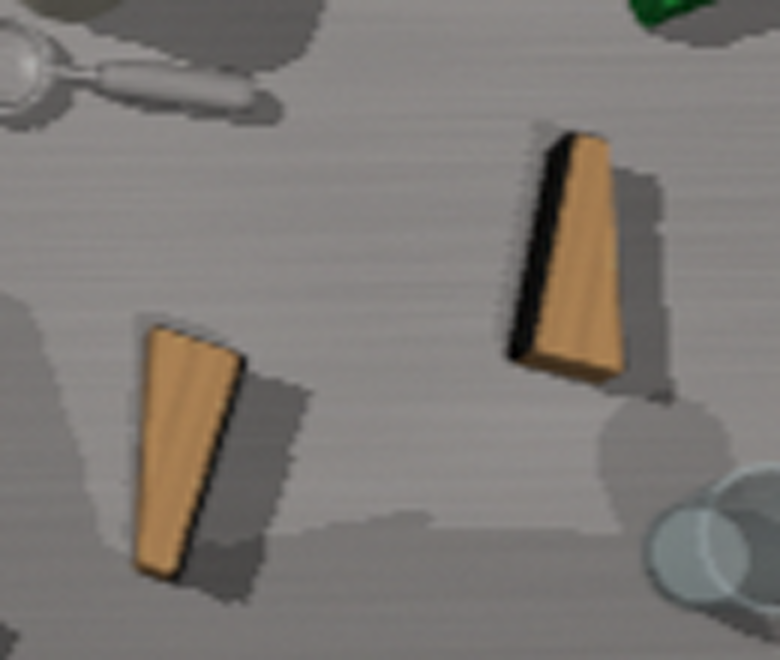

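View pics/rackS0.png

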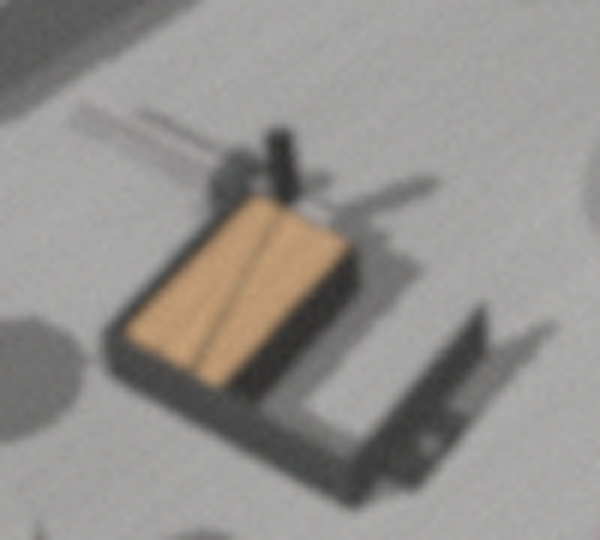

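```bash
python3 - <<'E'
from h import *
s=load('side0'); crop(s,330,135,400,220,7,'chS0')
c=load('top0')
for u,v in [(371,218),(433,200),(243,190),(235,183),(300,200),(262,168)]: print(u,v,dep(c,u,v).round(4))
for u,v in [(357,198),(375,158),(250,238),(256,216)]: print('s',u,v,dep(s,u,v).round(4))
E
```

```text
371 218 [ 0.5059 -0.1308  0.0391]
433 200 [ 0.5539 -0.3059  0.0377]
243 190 [0.5921 0.2278 0.0385]
235 183 [0.613  0.2512 0.0382]
300 200 [0.5677 0.0687 0.0011]
262 168 [0.6588 0.1766 0.0278]
s 357 198 [ 0.4807 -0.1104  0.0349]
s 375 158 [ 0.5657 -0.3074  0.0306]
s 250 238 [0.5989 0.2382 0.0331]
s 256 216 [0.6301 0.1843 0.0636]
```

View pics/chS0.png

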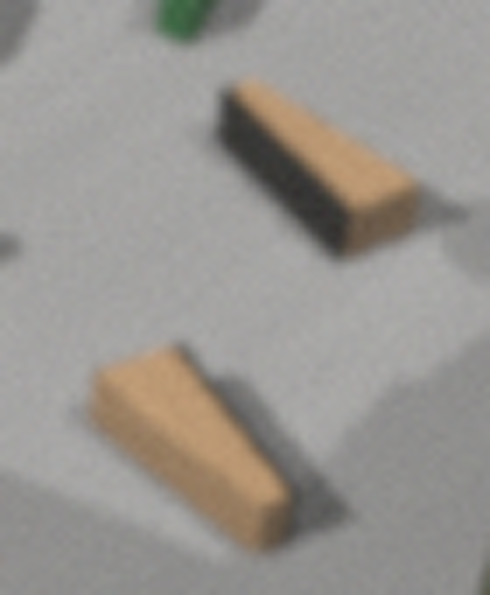

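```bash
cat > fit.py <<'E'
from h import *
from scipy.optimize import least_squares
CH=dict(TS=(-.055,-.017),HS=(.055,-.017),HL=(.055,.031),TL=(-.055,.003))
RK=dict(BM=(.060,-.075),BP=(.060,.075),FP=(-.056,.075),FM=(-.056,-.075),bM=(.056,-.071),bP=(.056,.071),fP=(-.056,.071))
def w(p,xy,z):
    c,s=np.cos(p[2]),np.sin(p[2]); return [p[0]+c*xy[0]-s*xy[1],p[1]+s*xy[0]+c*xy[1],z]
def unc(cr,x,y): u0,v0,s=cr; return ((x+.5)/s-.5+u0,(y+.5)/s-.5+v0)
def fit(M,obs,p0):
    # obs: (cam, crop, name, z, x,y)
    def r(p): return np.concatenate([proj(c,w(p,M[n],z))[0]-unc(cr,x,y) for c,cr,n,z,x,y in obs])
    s=least_squares(r,p0,loss='soft_l1'); return s.x,r(s.x).reshape(-1,2)
E
cat > f0.py <<'E'
from fit import *
t=load('top0');s=load('side0')
ct=(340,150,6);cs=(330,135,7);rt=(205,120,4.6);rs=(210,190,6)
Z=.036
A=[(t,ct,'HL',Z,150,325),(t,ct,'HS',Z,243,357),(t,ct,'TS',Z,178,575),(t,ct,'TL',Z,137,565),
(s,cs,'HL',Z,97,380),(s,cs,'HS',Z,180,347),(s,cs,'TS',Z,292,492),(s,cs,'TL',Z,258,510),(s,cs,'HL',0,95,418),(s,cs,'TL',0,258,550)]
B=[(t,ct,'TS',Z,570,133),(t,ct,'TL',Z,607,140),(t,ct,'HL',Z,620,365),(t,ct,'HS',Z,527,348),
(s,cs,'TS',Z,225,92),(s,cs,'TL',Z,248,82),(s,cs,'HS',Z,348,210),(s,cs,'HL',Z,415,185),(s,cs,'HS',0,345,258),(s,cs,'TS',0,222,132),(s,cs,'HL',0,412,232)]
z=.038
R=[(t,rt,'BM',z,60,270),(t,rt,'BP',z,108,505),(t,rt,'FP',z,295,462),(s,rs,'BM',z,107,335),(s,rs,'BP',z,355,490),(s,rs,'FP',z,487,310)]
for n,M,o,p0 in [('A',CH,A,[.5,-.13,0]),('B',CH,B,[.56,-.3,3.]),('R',RK,R,[.55,.22,1.6])]:
    for sel in ('all','top','side'):
        oo=[q for q in o if sel=='all' or (q[0] is t)==(sel=='top')]
        p,r=fit(M,oo,p0); print(n,sel,p.round(4),np.degrees(p[2]).round(1),'rms',np.sqrt((r**2).mean()).round(2))
        if sel=='all': print(r.round(1).tolist())
E
python3 f0.py
```

```text
A all [ 0.4847 -0.1249 -0.3467] -19.9 rms 0.89
[[-0.1, 0.0], [0.7, 0.1], [-0.3, 1.2], [-0.4, 0.5], [-1.0, -2.0], [-0.1, -1.6], [1.0, -0.4], [0.4, -1.0], [-1.3, 0.3], [-0.6, 0.9]]
A top [ 0.4859 -0.1251 -0.335 ] -19.2 rms 0.43
A side [ 0.4822 -0.1235 -0.3662] -21.0 rms 0.92
B all [ 0.5799 -0.3174  2.8701] 164.4 rms 0.9
[[-0.4, -0.5], [0.4, 0.0], [0.5, 2.0], [-1.1, 0.6], [-0.7, -1.3], [0.6, -1.6], [-0.3, -0.2], [1.3, -1.2], [-1.0, 0.6], [-1.1, 0.6], [0.5, -0.2]]
B top [ 0.5811 -0.3179  2.8759] 164.8 rms 0.79
B side [ 0.5781 -0.3159  2.8698] 164.4 rms 0.85
R all [0.5659 0.2276 1.7886] 102.5 rms 1.73
[[-0.4, 0.5], [-1.2, 0.4], [-1.0, 0.1], [-0.3, -1.6], [0.2, -5.0], [1.0, -2.0]]
R top [0.567  0.2252 1.792 ] 102.7 rms 0.25
R side [0.5596 0.2337 1.7778] 101.9 rms 1.11
```

```bash
cat >> fit.py <<'E'
def overlay(c,tag,items,box,s):
    u0,v0,u1,v1=box
    im=cv2.resize(c['pixels'][v0:v1,u0:u1,::-1],None,fx=s,fy=s,interpolation=cv2.INTER_CUBIC)
    for poly,z,p,col in items:
        q=proj(c,[w(p,x,z) for x in poly]); q=((q-[u0,v0]+.5)*s-.5)
        cv2.polylines(im,[np.round(q).astype(int)],True,col,1,cv2.LINE_AA)
    cv2.imwrite(f'pics/{tag}.png',im)
CP=[CH[k] for k in('TS','HS','HL','TL')]
RO=[(-.056,-.075),(.06,-.075),(.06,.075),(-.056,.075)]; RI=[(-.056,-.071),(.056,-.071),(.056,.071),(-.056,.071)]
E
python3 - <<'E'
from fit import *
t=load('top0');s=load('side0')
A=[.4855,-.125,-.34];B=[.5805,-.3175,2.872];R=[.567,.2252,1.792]
its=[(CP,.036,A,(255,0,0)),(CP,0,A,(0,0,255)),(CP,.036,B,(255,0,0)),(CP,0,B,(0,0,255))]
rs=[(RO,.038,R,(255,0,0)),(RI,.038,R,(0,255,255)),(RO,0,R,(0,0,255))]
overlay(t,'o1',its,(340,150,470,260),6);overlay(s,'o2',its,(330,135,400,220),7)
overlay(t,'o3',rs,(205,150,285,240),6);overlay(s,'o4',rs,(220,200,305,280),6)
a=[cv2.imread(f'pics/o{i}.png') for i in(1,2)]; b=[cv2.imread(f'pics/o{i}.png') for i in(3,4)]
for n,l in(('oa',a),('ob',b)):
    h=max(i.shape[0] for i in l); im=np.hstack([cv2.copyMakeBorder(i,0,h-i.shape[0],0,0,0) for i in l]); k=min(1,800/im.shape[1],600/im.shape[0]); print(k)
    cv2.imwrite(f'pics/{n}.png',im if n=='x' else im)
E
```

```text
0.6299212598425197
0.8080808080808081
```

View pics/o1.png

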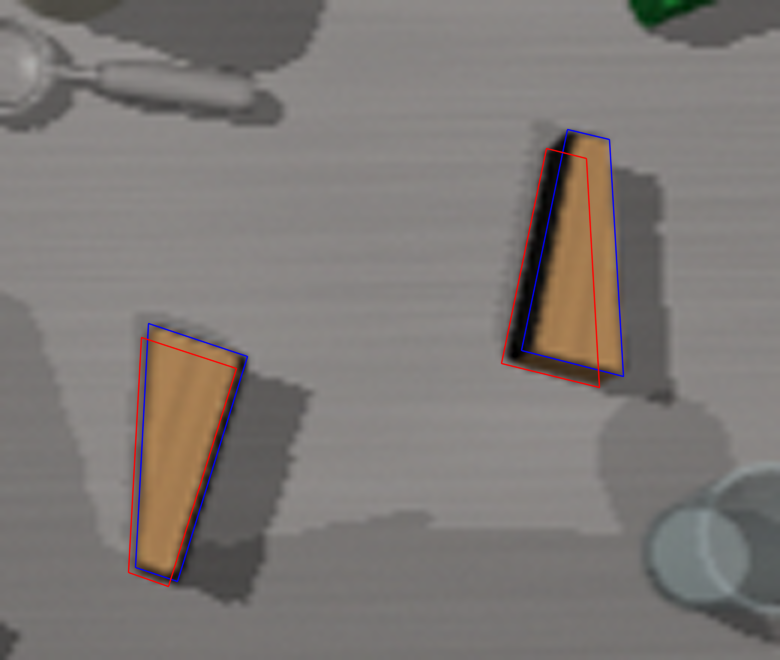

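View pics/o2.png

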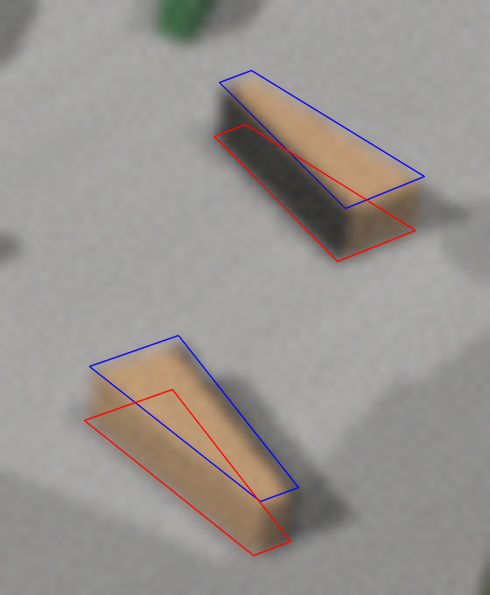

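View pics/o3.png

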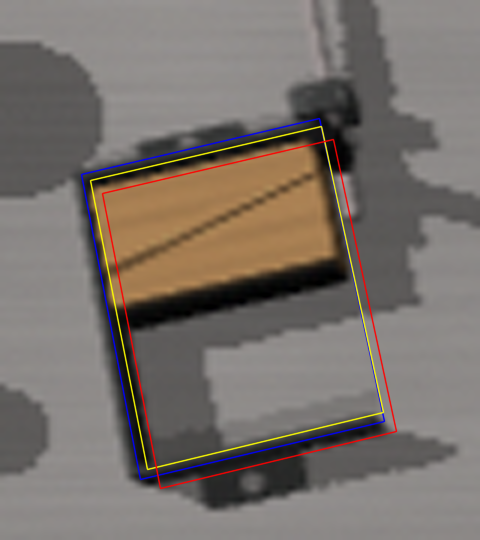

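View pics/o4.png

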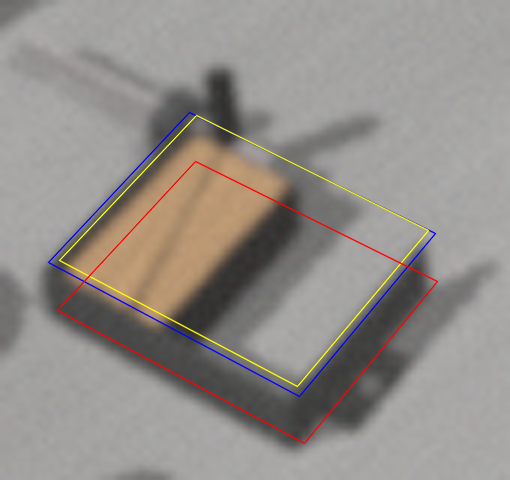

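```bash
cat > plan.py <<'E'
from fit import *
def plan(x,y,z,yaw_deg,frm=None):
    if frm is None:
        o=ctrl.get_obs(); p=np.array(o['ee_pos']); yw=o['eef_rot'][2]; print('tilt',np.degrees(o['eef_rot']).round(2))
    else: p=np.array(frm[:3]); yw=np.radians(frm[3])
    d=np.array([x,y,z])-p; c,s=np.cos(yw),np.sin(yw)
    dy=(yaw_deg-np.degrees(yw)+180)%360-180
    r=[-dy, d[0]*c+d[1]*s, d[0]*s-d[1]*c, -d[2]]
    print('turn z %.1f  shift %.4f %.4f %.4f'%tuple(r)); return r
E
python3 - <<'E'
from plan import *
t=load('top0')
for u,v in [(456,243),(470,239),(463,241),(440,290)]: print(u,v,dep(t,u,v).round(3),atz(t,u,v,0).round(3),atz(t,u,v,.1).round(3))
B=[.580,-.317,np.radians(164.7)]
g=w(B,(-.020,-.0025),.023); print(g)
plan(g[0],g[1],.13,164.7)
E
```

```text
456 243 [ 0.429 -0.339  0.095] [ 0.436 -0.373  0.   ] [ 0.429 -0.338  0.1  ]
470 239 [ 0.443 -0.395  0.047] [ 0.447 -0.413  0.   ] [ 0.439 -0.374  0.1  ]
463 241 [ 0.441 -0.39   0.007] [ 0.441 -0.393  0.   ] [ 0.434 -0.356  0.1  ]
440 290 [ 0.309 -0.306  0.037] [ 0.307 -0.318  0.   ] [ 0.313 -0.288  0.1  ]
[np.float64(0.5999508309940693), np.float64(-0.319866067453163), 0.023]
tilt [-179.94   -0.     19.3 ]
turn z -145.4  shift 0.4605 -0.0496 0.0940
```

Emit:
{"op": "send_rows", "data": {"series": [[0, 0, -8.5, 0.04, -0.004, 0, 1], [0, 0, -17, 0.08, -0.008, 0, 1], [0, 0, -25.5, 0.12, -0.012, 0, 1], [0, 0, -34, 0.16, -0.016, 0, 1], [0, 0, -42.5, 0.2, -0.02, 0, 1], [0, 0, -51, 0.24, -0.025, 0, 1], [0, 0, -59.5, 0.28, -0.03, 0, 1], [0, 0, -68, 0.32, -0.034, 0, 1]], "force": 30}}

```text
time_s: 0.9
ee_pos: [0.4739, -0.3802, 0.2242]
eef_rot: [-3.141, -0.0, 1.53]
force: [0.1, -0.6, 0.2]
grip_width: 0.0939
```

```bash
python3 - <<'E'
from plan import *
plan(.600,-.320,.13,164.7); o=ctrl.get_obs(); print(o['ee_pos'],o['qpos'],o['time_s'])
E
```

```text
tilt [-1.7998e+02 -2.0000e-02  8.7650e+01]
turn z -77.0  shift 0.0653 0.1236 0.0942
[ 0.4738563  -0.38016763  0.22419231] [-7.36407135e-01  4.29637630e-01  1.34587986e+00 -1.93301449e-05
  1.36659771e+00 -6.95409302e-01] 0.9
```

Emit:
{"op": "send_rows", "data": {"series": [[0, 0, -8.5, 0.01, 0.02, 0.01, 1], [0, 0, -17, 0.02, 0.04, 0.02, 1], [0, 0, -25.5, 0.03, 0.06, 0.03, 1], [0, 0, -34, 0.04, 0.08, 0.04, 1], [0, 0, -42.5, 0.05, 0.1, 0.05, 1], [0, 0, -51, 0.06, 0.12, 0.06, 1], [0, 0, -59.5, 0.065, 0.124, 0.08, 1], [0, 0, -68, 0.065, 0.124, 0.094, 1]]}}

```text
time_s: 1.7
ee_pos: [0.5998, -0.321, 0.1284]
eef_rot: [3.141, -0.002, 2.718]
force: [-0.2, 0.2, -0.2]
grip_width: 0.0942
```

```bash
python3 - <<'E'
from plan import *
plan(.600,-.320,.023,164.7); o=ctrl.get_obs(); print(o['ee_pos'],o['qpos'],o['time_s'])
c=snap('side','s1'); crop(c,300,90,450,240,4,'s1c')
E
```

```text
tilt [ 1.7998e+02 -1.1000e-01  1.5572e+02]
turn z -9.0  shift 0.0003 0.0010 0.1054
[ 0.59984929 -0.32099102  0.12844539] [-5.45194214e-01  6.74370283e-01  1.19918203e+00  6.85906496e-05
  1.26993778e+00 -1.69228687e+00] 1.7
```

View pics/s1c.png

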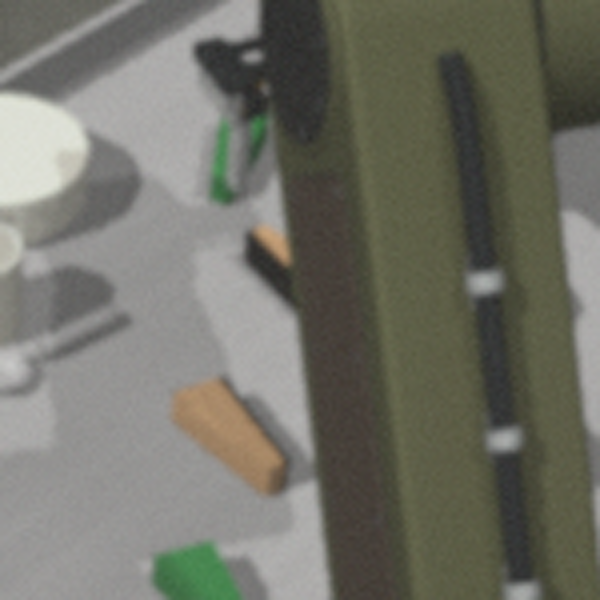

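The crop shows the arm over the wooden chock, whose tail is visible at crop (265,250). The fingers are clear of the green wedge. Next I descend and close.

Emit:
{"op": "send_rows", "data": {"series": [[0, 0, -8.5, 0, 0.001, 0.03, 1], [0, 0, -9, 0, 0.001, 0.06, 1], [0, 0, -9, 0, 0.001, 0.09, 1], [0, 0, -9, 0, 0.001, 0.105, 1], [0, 0, -9, 0, 0.001, 0.105, -0.5], [0, 0, -9, 0, 0.001, 0.105, -1], [0, 0, -9, 0, 0.001, 0.105, -1], [0, 0, -9, 0, 0.001, 0.105, -1]], "force": 30}}

```text
time_s: 2.55
ee_pos: [0.6005, -0.3216, 0.027]
eef_rot: [-3.141, 0.002, 2.867]
force: [-0.1, -0.5, -0.6]
grip_width: 0.0659
```

Emit:
{"op": "send_rows", "data": {"series": [[0, 0, 0, 0, 0, 0, -1], [0, 0, 0, 0, 0, 0, -1]]}}

```text
time_s: 2.75
ee_pos: [0.6, -0.3213, 0.0259]
eef_rot: [-3.141, 0.001, 2.867]
force: [0.2, 0.6, -0.8]
grip_width: 0.0489
```

Emit:
{"op": "send_rows", "data": {"series": [[0, 0, 0, 0, 0, 0, -1], [0, 0, 0, 0, 0, 0, -1], [0, 0, 0, 0, 0, 0, -1], [0, 0, 0, 0, 0, 0, -1], [0, 0, 0, 0, 0, 0, -1]]}}

```text
time_s: 3.25
ee_pos: [0.5999, -0.3212, 0.0255]
eef_rot: [3.142, -0.0, 2.868]
force: [0.2, 0.2, 1.2]
grip_width: 0.0302
```

```bash
python3 - <<'E'
from plan import *
print(ctrl.get_obs())
c=snap('top','t2'); crop(c,380,120,520,260,4,'t2c')
E
```

```text
{'time_s': 3.25, 'qpos': array([-5.45426004e-01,  7.89950166e-01,  1.26021323e+00,  3.96986599e-05,
        1.09145911e+00, -1.84217293e+00]), 'joint_vel': array([ 0.00228553,  0.00144089, -0.00010453, -0.00080332, -0.00011159,
       -0.00071443]), 'tau': array([-3.06859016e-01, -7.40177965e+01, -3.13724220e+01, -1.46823185e-01,
       -3.07932333e-02, -2.35513493e-02]), 'ee_pos': array([ 0.59990655, -0.32121887,  0.02546625]), 'eef_rot': array([ 3.14155072e+00, -1.93202367e-05,  2.86752494e+00]), 'force': array([0.15940674, 0.15570602, 1.20518203]), 'moment': array([ 0.17230345, -0.13099671, -0.02211175]), 'grip_width': 0.030199831300439465}
```

View pics/t2c.png

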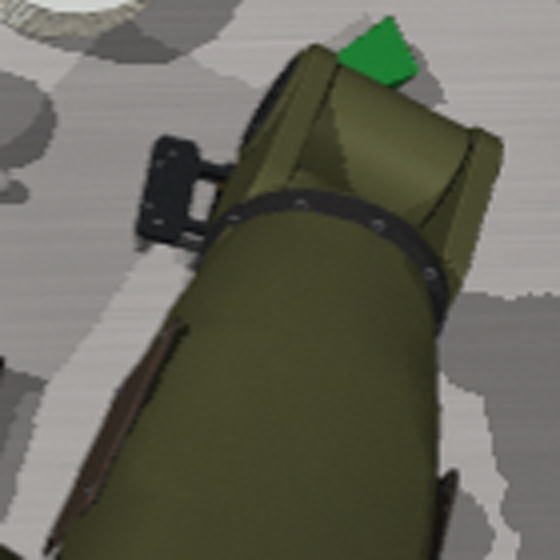

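```bash
python3 - <<'E'
from plan import *
R=[.566,.226,np.radians(102.6)]
g=w(R,(-.153,.016),.085); print(g)
r=plan(g[0],g[1],.085,102.6)
E
```

```text
[np.float64(0.5837612477426509), np.float64(0.07319444356102697), 0.085]
tilt [180.   -0.  164.3]
turn z 61.7  shift 0.1223 0.3753 -0.0596
```

Emit:
{"op": "send_rows", "data": {"series": [[0, 0, 0, 0, 0, -0.02, -1], [0, 0, 0, 0, 0, -0.06, -1], [0, 0, 8.5, 0.01, 0.04, -0.06, -1], [0, 0, 17, 0.025, 0.08, -0.06, -1], [0, 0, 25.5, 0.04, 0.12, -0.06, -1], [0, 0, 34, 0.055, 0.16, -0.06, -1], [0, 0, 42.5, 0.07, 0.2, -0.06, -1], [0, 0, 51, 0.08, 0.24, -0.06, -1]]}}

```text
time_s: 4.1
ee_pos: [0.5872, -0.0669, 0.0855]
eef_rot: [-3.141, -0.0, 1.971]
force: [0.3, 0.0, -0.9]
grip_width: 0.0298
```

```bash
python3 - <<'E'
from plan import *
r=plan(.584,.073,.085,102.6)
E
```

```text
tilt [-179.99   -0.    112.94]
turn z 10.3  shift 0.1301 0.0516 0.0005
```

Emit:
{"op": "send_rows", "data": {"series": [[0, 0, 5, 0.04, 0.016, 0, -1], [0, 0, 10.5, 0.08, 0.032, 0, -1], [0, 0, 10.5, 0.12, 0.048, 0, -1], [0, 0, 10.5, 0.13, 0.052, 0, -1], [0, 0, 10.5, 0.13, 0.052, 0, -1]]}}

```text
time_s: 4.6
ee_pos: [0.584, 0.0727, 0.0853]
eef_rot: [-3.141, 0.0, 1.797]
force: [0.1, -0.5, -0.4]
grip_width: 0.03
```

```bash
python3 - <<'E'
from plan import *
print(ctrl.get_obs()['ee_pos'],np.degrees(ctrl.get_obs()['eef_rot']))
c=snap('top','t3'); crop(c,200,120,330,250,4.5,'t3c')
s=snap('side','s3'); crop(s,190,150,330,290,4,'s3c')
E
```

```text
[0.58400303 0.0726683  0.0853364 ] [-1.79990466e+02  1.36481431e-03  1.02946279e+02]
```

View pics/t3c.png

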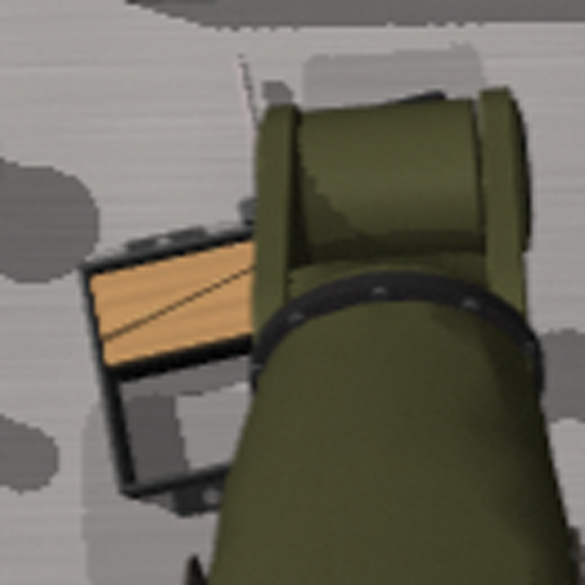

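View pics/s3c.png

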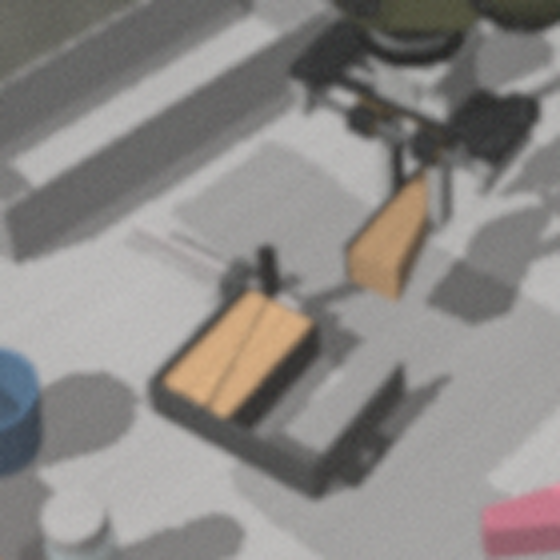

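```bash
python3 - <<'E'
from plan import *
s=load('side3' if 0 else 's3')
def cpose(tx,ty,yw,gx,gy):
    y=np.radians(yw);c,q=np.cos(y),np.sin(y); return [tx-c*gx+q*gy,ty-q*gx-c*gy,y]
A=cpose(.584,.0727,102.95,-.023,-.0019); print(A)
R=[.566,.226,np.radians(102.6)]
overlay(s,'s3o',[(CP,.096,A,(255,0,0)),(CP,.060,A,(0,0,255)),(RO,.038,R,(255,0,0)),(RI,.038,R,(0,255,255)),(RO,0,R,(0,0,255))],(215,175,310,280),5.7)
E
```

```text
[np.float64(0.5769940091772086), np.float64(0.09468922673926855), np.float64(1.7968164649281624)]
```

View pics/s3o.png

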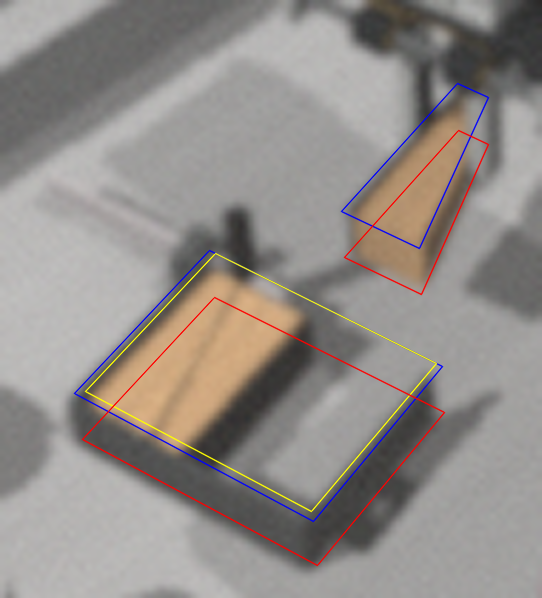

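Emit:
{"op": "send_rows", "data": {"series": [[0, 0, 0, 0, -0.008, 0.02, -1], [0, 0, 0, 0, -0.008, 0.045, -1], [0, 0, 0, 0, -0.008, 0.0585, -1], [0, 0, 0, 0, -0.008, 0.0585, -1], [0, 0, 0, 0, -0.008, 0.0585, -1]]}}

```text
time_s: 5.2
ee_pos: [0.5767, 0.0689, 0.0273]
eef_rot: [3.141, 0.0, 1.793]
force: [0.0, -0.5, -1.1]
grip_width: 0.0297
```

```bash
python3 - <<'E'
from plan import *
print(ctrl.get_obs()['ee_pos'],np.degrees(ctrl.get_obs()['eef_rot']))
s=snap('side','s4'); crop(s,215,175,310,280,5.7,'s4c')
E
```

```text
[0.57673854 0.06886128 0.02729694] [1.79990203e+02 1.39949095e-03 1.02738853e+02]
```

View pics/s4c.png

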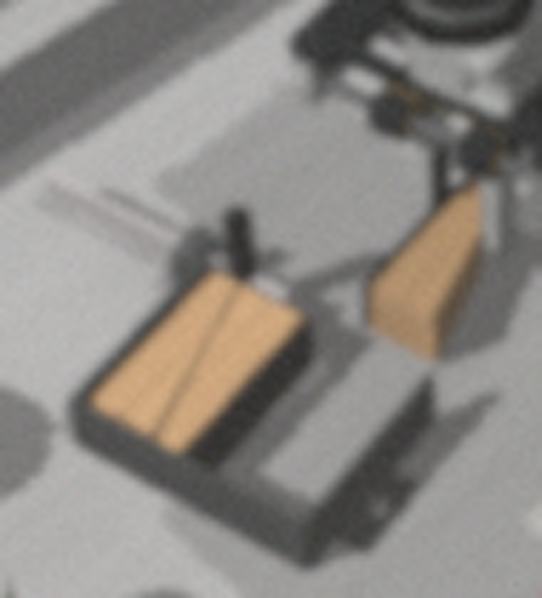

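Emit:
{"op": "send_rows", "data": {"series": [[0, 0, 0, 0.02, 0, 0, -1], [0, 0, 0, 0.04, 0.002, 0, -1], [0, 0, 0, 0.06, 0.005, 0.001, -1], [0, 0, 0, 0.078, 0.008, 0.001, -1], [0, 0, 0, 0.08, 0.01, 0.001, -1], [0, 0, 0, 0.08, 0.01, 0.001, -1]]}}

```text
time_s: 5.85
ee_pos: [0.5688, 0.1499, 0.0265]
eef_rot: [3.141, 0.0, 1.795]
force: [0.0, 0.6, -2.1]
grip_width: 0.0297
```

```bash
python3 - <<'E'
from plan import *
o=ctrl.get_obs();print(o['ee_pos'],np.degrees(o['eef_rot']),o['force'])
s=snap('side','s5'); crop(s,215,175,310,280,5.7,'s5c')
E
```

```text
[0.56883739 0.14993059 0.02653527] [1.79945212e+02 3.24482032e-03 1.02835718e+02] [ 0.04158737  0.64950159 -2.05374327]
```

View pics/s5c.png

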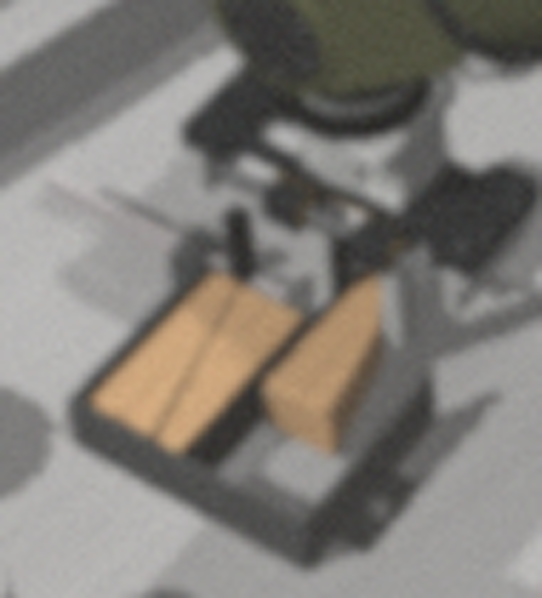

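Emit:
{"op": "send_rows", "data": {"series": [[0, 0, 0, 0, 0.003, 0, -1], [0, 0, 0, 0, 0.003, 0, -0.1], [0, 0, 0, 0, 0.003, 0, -0.05], [0, 0, 0, 0, 0.003, 0, -0.05], [0, 0, 0, 0, 0.003, -0.02, -0.05], [0, 0, 0, 0, 0.003, -0.05, -0.05], [0, 0, 0, -0.03, 0.003, -0.05, -0.5], [0, 0, 0, -0.07, 0.006, -0.05, -1]]}}

```text
time_s: 6.7
ee_pos: [0.59, 0.0833, 0.0771]
eef_rot: [3.14, 0.0, 1.797]
force: [0.8, 0.3, 0.0]
grip_width: 0.0322
```

```bash
python3 - <<'E'
from plan import *
o=ctrl.get_obs();print(o['ee_pos'],np.degrees(o['eef_rot']),o['force'],o['grip_width'])
s=snap('side','s6'); crop(s,215,175,310,280,5.7,'s6c')
E
```

```text
[0.59002491 0.08326624 0.07710516] [1.79893627e+02 8.03867747e-03 1.02942910e+02] [0.84184428 0.34409005 0.03198852] 0.03219509965085693
```

View pics/s6c.png

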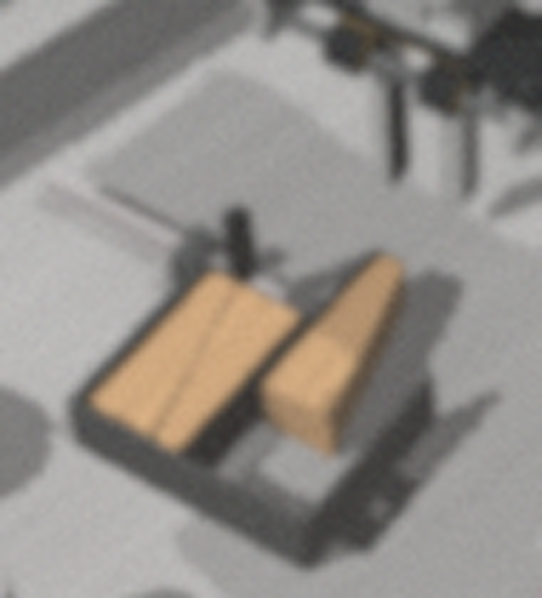

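Emit:
{"op": "send_rows", "data": {"series": [[0, 0, 0, 0, 0, 0.03, -1], [0, 0, 0, 0, 0, 0.051, -1], [0, 0, 0, 0, 0, 0.051, -1], [0, 0, 0, 0.015, 0, 0.051, -1], [0, 0, 0, 0.03, 0, 0.051, -1], [0, 0, 0, 0.042, 0, 0.051, -1], [0, 0, 0, 0.054, 0, 0.051, -1], [0, 0, 0, 0.066, 0, 0.051, -1]]}}

```text
time_s: 7.55
ee_pos: [0.575, 0.1487, 0.0255]
eef_rot: [3.141, 0.0, 1.795]
force: [-0.5, 0.2, 0.3]
grip_width: 0.0004
```

```bash
python3 - <<'E'
from plan import *
o=ctrl.get_obs();print(o['ee_pos'],np.degrees(o['eef_rot']),o['force'],o['grip_width'])
s=snap('side','s7'); crop(s,215,175,310,280,5.7,'s7c')
E
```

```text
[0.57499613 0.1486636  0.02547418] [1.79955735e+02 4.15722883e-03 1.02833332e+02] [-0.54242842  0.23423674  0.33873181] 0.0003895694483071817
```

View pics/s7c.png

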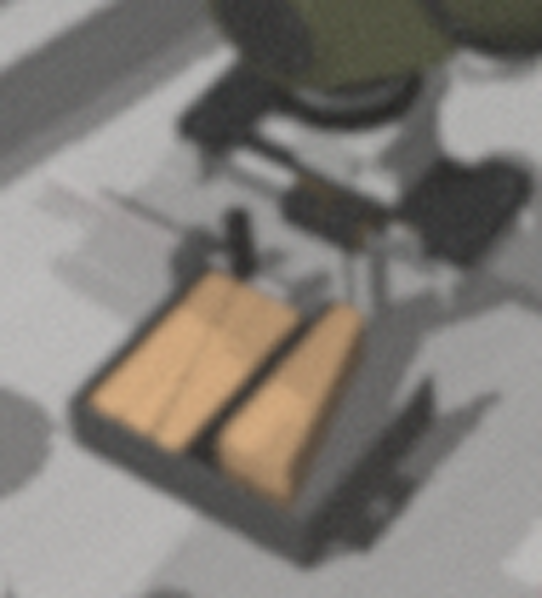

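Emit:
{"op": "send_rows", "data": {"series": [[0, 0, 0, 0.004, 0, 0, -1], [0, 0, 0, 0.008, 0, 0, -1], [0, 0, 0, 0.011, 0, 0, -1], [0, 0, 0, 0.012, 0, 0, -1]]}}

```text
time_s: 8.0
ee_pos: [0.5725, 0.159, 0.0249]
eef_rot: [3.142, 0.0, 1.794]
force: [0.6, 0.7, 0.3]
grip_width: 0.0006
```

```bash
python3 - <<'E'
from plan import *
o=ctrl.get_obs();print(o['ee_pos'],np.degrees(o['eef_rot']),o['force'],o['grip_width'])
s=snap('side','s8'); crop(s,215,175,310,280,5.7,'s8c')
E
```

```text
[0.57249575 0.15901553 0.02494799] [1.79999527e+02 3.70404563e-04 1.02787283e+02] [0.62329463 0.69662474 0.28102116] 0.0005537099808574802
```

View pics/s8c.png

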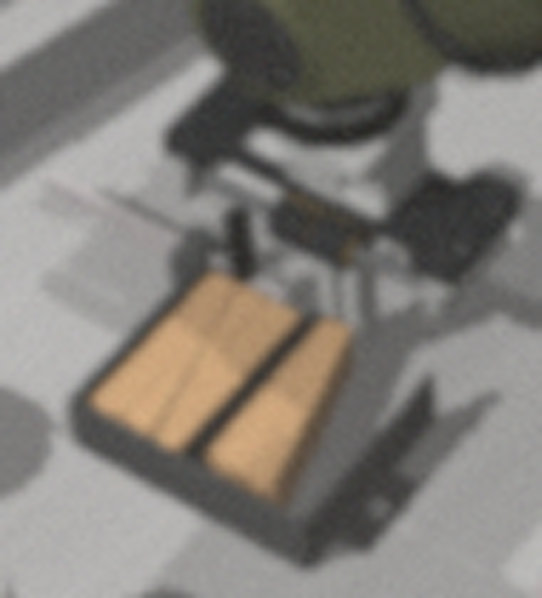

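Emit:
{"op": "send_rows", "data": {"series": [[0, 0, 0, 0.002, 0, 0, -1], [0, 0, 0, 0.003, 0, 0, -1], [0, 0, 0, 0.003, 0, 0, -1]]}}

```text
time_s: 8.35
ee_pos: [0.5718, 0.1619, 0.0249]
eef_rot: [-3.142, -0.0, 1.794]
force: [-0.0, -0.5, 0.9]
grip_width: 0.0004
```

Emit:
{"op": "send_rows", "data": {"series": [[0, 0, 0, 0.002, 0, 0, -1], [0, 0, 0, 0.002, 0, 0, -1]]}}

```text
time_s: 8.55
ee_pos: [0.5713, 0.164, 0.0249]
eef_rot: [-3.142, -0.0, 1.794]
force: [-1.1, 0.3, -0.9]
grip_width: 0.0005
```

Emit:
{"op": "send_rows", "data": {"series": [[0, 0, 0, 0.001, 0, 0, -1], [0, 0, 0, 0.002, 0, 0, -1]]}}

```text
time_s: 8.75
ee_pos: [0.5709, 0.1659, 0.0249]
eef_rot: [-3.142, -0.0, 1.794]
force: [0.1, 0.2, -0.4]
grip_width: 0.0005
```

Emit:
{"op": "send_rows", "data": {"series": [[0, 0, 0, 0.001, 0, 0, -1], [0, 0, 0, 0.002, 0, 0, -1]]}}

```text
time_s: 8.95
ee_pos: [0.5706, 0.1672, 0.025]
eef_rot: [-3.142, 0.001, 1.794]
force: [1.5, -10.5, 0.3]
grip_width: 0.0007
```

Emit:
{"op": "send_rows", "data": {"series": [[0, 0, 0, -0.02, 0, 0, -1], [0, 0, 0, -0.06, 0, 0, -1], [0, 0, 0, -0.08, 0, -0.04, -0.5], [0, 0, -8, -0.1, 0, -0.08, 0], [0, 0, -16, -0.14, 0, -0.09, 1], [0, 0, -24, -0.18, -0.02, -0.09, 1], [0, 0, -32, -0.22, -0.04, -0.09, 1], [0, 0, -40, -0.26, -0.06, -0.09, 1]]}}

```text
time_s: 9.75
ee_pos: [0.569, -0.1005, 0.1151]
eef_rot: [3.141, 0.0, 2.498]
force: [0.8, 0.0, 1.1]
grip_width: 0.0451
```

```bash
python3 - <<'E'
from plan import *
o=ctrl.get_obs();print(o['ee_pos'],np.degrees(o['eef_rot']),o['force'],o['grip_width'])
c=snap('top','t9'); crop(c,205,140,300,250,5.4,'t9c')
s=snap('side','s9'); crop(s,215,175,310,280,5.7,'s9c')
A=[.484,-.124,np.radians(-19.7)]
g=w(A,(.020,.0025),.023); print(g); plan(g[0],g[1],.115,160.3)
E
```

```text
[ 0.56898898 -0.10054501  0.11511257] [1.79987286e+02 1.32095844e-02 1.43141948e+02] [0.84917264 0.02490325 1.11850161] 0.04507107693078484
[np.float64(0.5036721490422985), np.float64(-0.12838822880643155), 0.023]
tilt [-1.7997e+02  1.0000e-02  1.4296e+02]
turn z -17.3  shift 0.0366 -0.0591 0.0001
```

View pics/t9c.png

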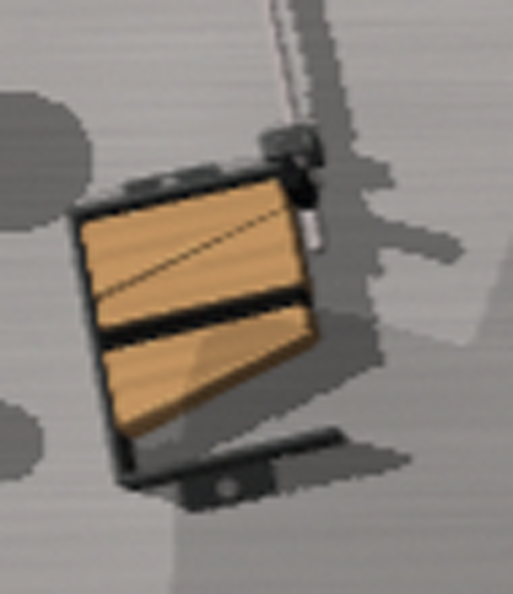

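View pics/s9c.png

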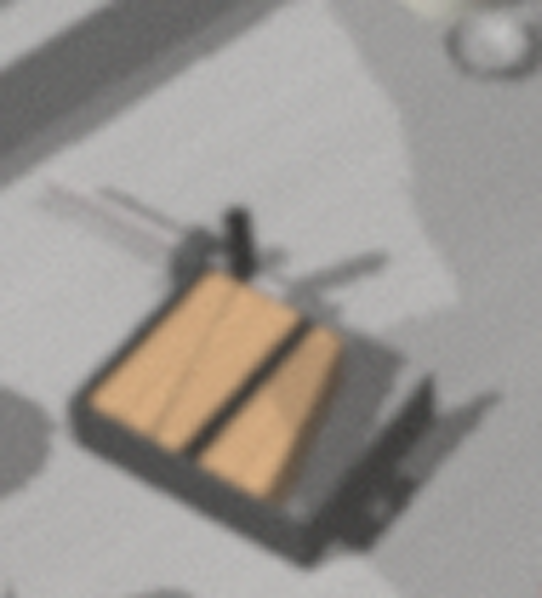

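The second crop pair shows the first chock seated beside mid. Its tail is at top crop (310,320), level with the mid chock's front. Now the second wooden chock at (371,225).

Emit:
{"op": "send_rows", "data": {"series": [[0, 0, -8.5, 0.018, -0.03, 0, 1], [0, 0, -17, 0.037, -0.059, 0, 1], [0, 0, -17.3, 0.037, -0.059, 0.01, 1], [0, 0, -17.3, 0.037, -0.059, 0.03, 1], [0, 0, -17.3, 0.037, -0.059, 0.05, 1], [0, 0, -17.3, 0.037, -0.059, 0.075, 1], [0, 0, -17.3, 0.037, -0.059, 0.091, 1], [0, 0, -17.3, 0.037, -0.059, 0.091, -1]]}}

```text
time_s: 10.65
ee_pos: [0.5038, -0.1228, 0.0219]
eef_rot: [3.142, -0.003, 2.793]
force: [-0.2, 0.7, 0.3]
grip_width: 0.0892
```

Emit:
{"op": "send_rows", "data": {"series": [[0, 0, 0, 0, 0, 0, -1], [0, 0, 0, 0, 0, 0, -1], [0, 0, 0, 0, 0, 0, -1], [0, 0, 0, 0, 0, 0, -1], [0, 0, 0, 0, 0, 0, -1], [0, 0, 0, 0, 0, 0, -1], [0, 0, 0, 0, 0, 0, -1], [0, 0, 0, 0, 0, 0, -1]]}}

```text
time_s: 11.45
ee_pos: [0.5045, -0.1238, 0.0241]
eef_rot: [-3.142, 0.0, 2.794]
force: [-0.9, -1.9, 3.1]
grip_width: 0.0402
```

```bash
python3 - <<'E'
from plan import *
R=[.566,.226,np.radians(102.6)]
g=w(R,(-.165,.044),.085); print(g)
plan(g[0],g[1],.085,102.7)
E
```

```text
[np.float64(0.5590532973051245), np.float64(0.055375431658658804), 0.085]
tilt [-1.8000e+02  1.0000e-02  1.6009e+02]
turn z 57.4  shift 0.0097 0.1870 -0.0609
```

Emit:
{"op": "send_rows", "data": {"series": [[0, 0, 0, 0, 0, -0.02, -1], [0, 0, 0, 0, 0, -0.061, -1], [0, 0, 8.5, 0.002, 0.03, -0.061, -1], [0, 0, 17, 0.004, 0.06, -0.061, -1], [0, 0, 25.5, 0.006, 0.09, -0.061, -1], [0, 0, 34, 0.008, 0.12, -0.061, -1], [0, 0, 42.5, 0.01, 0.15, -0.061, -1], [0, 0, 51, 0.01, 0.18, -0.061, -1]]}}

```text
time_s: 12.25
ee_pos: [0.5562, 0.0503, 0.0847]
eef_rot: [-3.141, -0.0, 1.898]
force: [0.2, 0.6, -1.9]
grip_width: 0.0401
```

Emit:
{"op": "send_rows", "data": {"series": [[0, 0, 6.4, 0.004, 0.006, 0, -1], [0, 0, 6.4, 0.004, 0.006, 0, -1], [0, 0, 6.4, 0.004, 0.006, 0, -1]]}}

```text
time_s: 12.55
ee_pos: [0.5603, 0.0544, 0.0846]
eef_rot: [-3.141, -0.0, 1.796]
force: [-1.0, 0.2, -1.0]
grip_width: 0.0402
```

```bash
python3 - <<'E'
from plan import *
plan(.559,.0554,.0245,102.7); print(ctrl.get_obs()['ee_pos'],ctrl.get_obs()['grip_width'])
s=snap('side','s10'); crop(s,215,175,345,305,4.5,'s10c')
E
```

```text
tilt [-1.7995e+02 -1.0000e-02  1.0290e+02]
turn z 0.2  shift 0.0012 -0.0010 0.0601
[0.56027595 0.05441656 0.0845853 ] 0.04017627576780618
```

View pics/s10c.png

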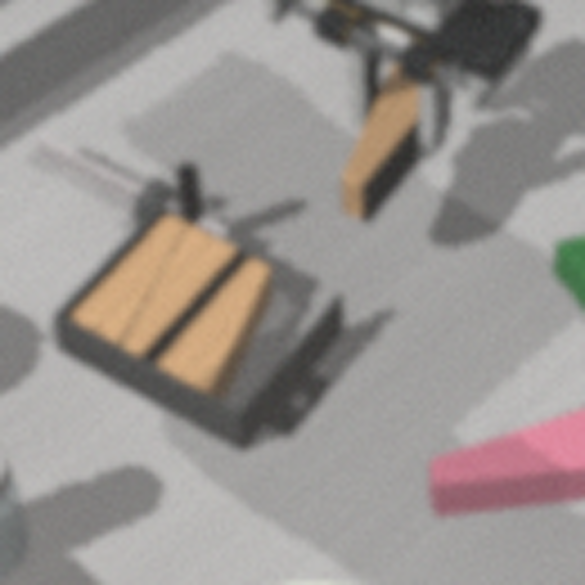

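Emit:
{"op": "send_rows", "data": {"series": [[0, 0, 0, 0, 0, 0.02, -1], [0, 0, 0, 0, 0, 0.045, -1], [0, 0, 0, 0, 0, 0.059, -1], [0, 0, 0, 0, 0, 0.059, -1], [0, 0, 0, 0, 0, 0.059, -1]]}}

```text
time_s: 13.1
ee_pos: [0.5609, 0.0544, 0.0265]
eef_rot: [3.141, 0.0, 1.793]
force: [0.1, -0.2, -1.0]
grip_width: 0.0397
```

```bash
python3 - <<'E'
from plan import *
print(ctrl.get_obs()['ee_pos'],ctrl.get_obs()['force'])
s=snap('side','s11'); crop(s,215,175,320,285,5.4,'s11c')
E
```

```text
[0.56089101 0.05439289 0.02651989] [ 0.1365239  -0.15835108 -0.99531443]
```

View pics/s11c.png

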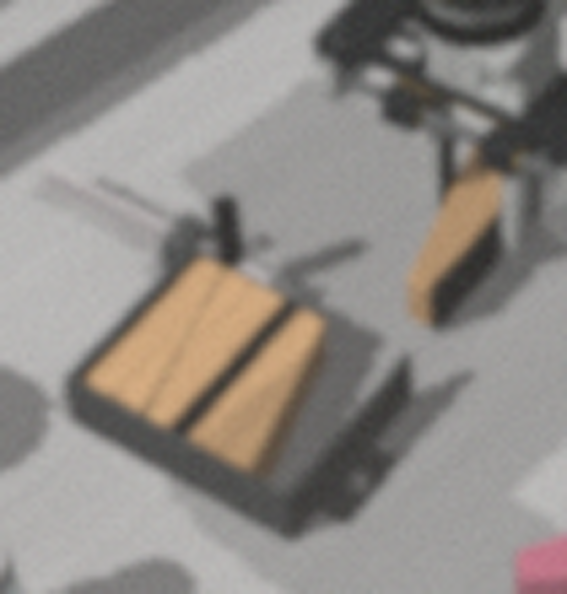

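Emit:
{"op": "send_rows", "data": {"series": [[0, 0, 0, 0.02, -0.002, 0, -1], [0, 0, 0, 0.04, -0.004, 0, -1], [0, 0, 0, 0.06, -0.005, 0, -1], [0, 0, 0, 0.075, -0.006, 0, -1], [0, 0, 0, 0.088, -0.006, 0, -1], [0, 0, 0, 0.09, -0.006, 0, -1], [0, 0, 0, 0.09, -0.006, 0, -1]]}}

```text
time_s: 13.85
ee_pos: [0.5352, 0.1412, 0.0261]
eef_rot: [3.141, 0.0, 1.793]
force: [0.4, 0.0, -0.7]
grip_width: 0.0392
```

```bash
python3 - <<'E'
from plan import *
print(ctrl.get_obs()['ee_pos'],ctrl.get_obs()['force'])
s=snap('side','s12'); crop(s,215,175,320,285,5.4,'s12c')
E
```

```text
[0.53515356 0.14123638 0.02610489] [ 0.41162333  0.01888992 -0.70002388]
```

View pics/s12c.png

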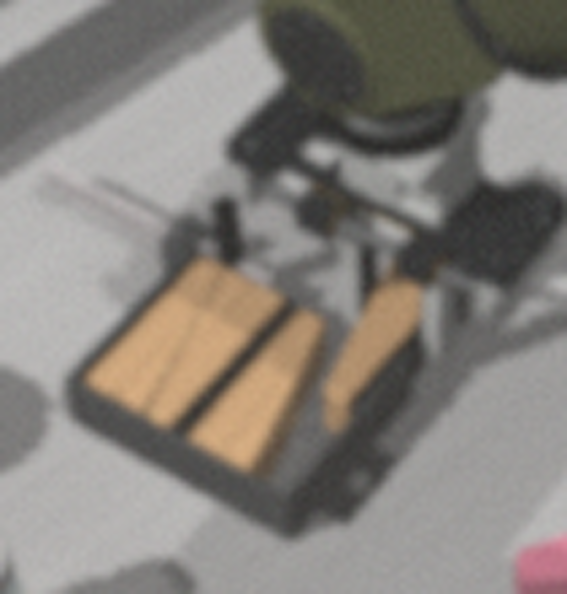

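Emit:
{"op": "send_rows", "data": {"series": [[0, 0, 0, 0, 0, 0, 0.1], [0, 0, 0, 0, 0, 0, 0.15], [0, 0, 0, 0, 0, 0, 0.15], [0, 0, 0, 0, 0, -0.02, 0.15], [0, 0, 0, 0, 0, -0.05, 0.15], [0, 0, 0, -0.03, 0, -0.05, -0.5], [0, 0, 0, -0.07, 0, -0.05, -1], [0, 0, 0, -0.08, 0, -0.05, -1]]}}

```text
time_s: 14.7
ee_pos: [0.5532, 0.0603, 0.0762]
eef_rot: [3.141, 0.0, 1.79]
force: [-0.2, 0.1, 0.1]
grip_width: 0.0335
```

Emit:
{"op": "send_rows", "data": {"series": [[0, 0, 0, 0, 0, 0, -1], [0, 0, 0, 0, 0, 0.03, -1], [0, 0, 0, 0, 0, 0.05, -1], [0, 0, 0, 0.015, 0, 0.05, -1], [0, 0, 0, 0.03, 0, 0.05, -1], [0, 0, 0, 0.042, 0, 0.05, -1], [0, 0, 0, 0.054, 0, 0.05, -1], [0, 0, 0, 0.064, 0, 0.05, -1]]}}

```text
time_s: 15.5
ee_pos: [0.5385, 0.1271, 0.0267]
eef_rot: [3.14, 0.0, 1.793]
force: [-0.4, 0.2, 0.4]
grip_width: 0.0009
```

```bash
python3 - <<'E'
from plan import *
print(ctrl.get_obs()['ee_pos'],ctrl.get_obs()['force'])
s=snap('side','s13'); crop(s,215,175,320,285,5.4,'s13c')
E
```

```text
[0.53853258 0.1270794  0.02673741] [-0.35025207  0.2407605   0.41833488]
```

View pics/s13c.png

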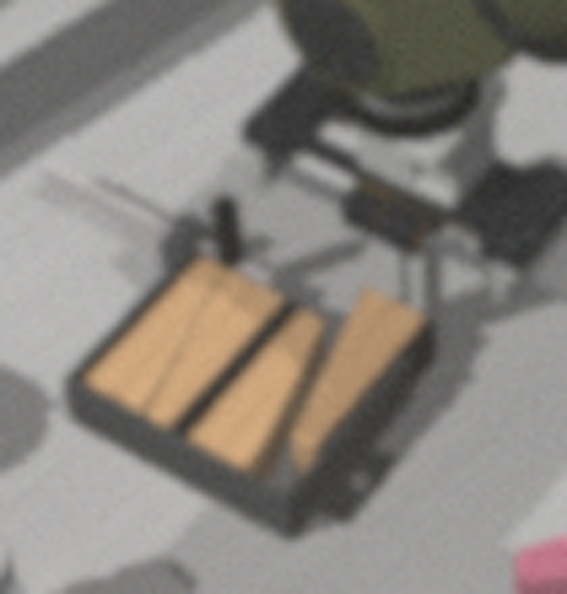

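Emit:
{"op": "send_rows", "data": {"series": [[0, 0, 0, 0.008, 0, 0.001, -1], [0, 0, 0, 0.016, 0, 0.001, -1], [0, 0, 0, 0.022, 0, 0.001, -1], [0, 0, 0, 0.025, 0, 0.001, -1], [0, 0, 0, 0.025, 0, 0.001, -1]]}}

```text
time_s: 16.05
ee_pos: [0.5329, 0.1502, 0.0249]
eef_rot: [-3.141, -0.0, 1.793]
force: [0.1, -0.1, -0.2]
grip_width: 0.0003
```

Emit:
{"op": "send_rows", "data": {"series": [[0, 0, 0, 0.002, 0, 0, -1], [0, 0, 0, 0.003, 0, 0, -1], [0, 0, 0, 0.003, 0, 0, -1]]}}

```text
time_s: 16.35
ee_pos: [0.5324, 0.1529, 0.0249]
eef_rot: [-3.142, -0.0, 1.792]
force: [-0.1, -0.5, 0.4]
grip_width: 0.0005
```

Emit:
{"op": "send_rows", "data": {"series": [[0, 0, 0, 0.001, 0, 0, -1], [0, 0, 0, 0.002, 0, 0, -1], [0, 0, 0, 0.002, 0, 0, -1]]}}

```text
time_s: 16.65
ee_pos: [0.5319, 0.1549, 0.025]
eef_rot: [3.142, -0.0, 1.792]
force: [0.1, -0.0, -0.1]
grip_width: 0.0004
```

```bash
python3 - <<'E'
from plan import *
print(ctrl.get_obs()['ee_pos'],ctrl.get_obs()['force'])
s=snap('side','s14'); crop(s,215,175,320,285,5.4,'s14c')
E
```

```text
[0.53193906 0.15492834 0.02495342] [ 0.10071876 -0.00243668 -0.06417004]
```

View pics/s14c.png

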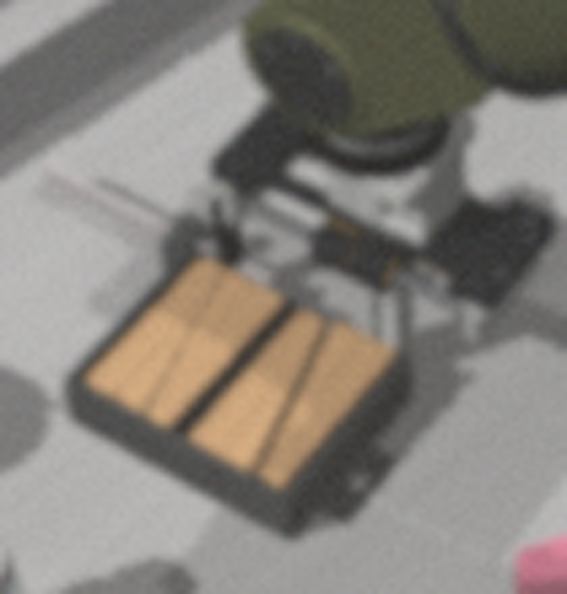

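Emit:
{"op": "send_rows", "data": {"series": [[0, 0, 0, 0.001, 0, 0, -1], [0, 0, 0, 0.002, 0, 0, -1], [0, 0, 0, 0.002, 0, 0, -1]]}}

```text
time_s: 17.0
ee_pos: [0.5315, 0.1569, 0.0249]
eef_rot: [-3.142, -0.0, 1.792]
force: [-0.2, -0.2, 0.1]
grip_width: 0.0004
```

Emit:
{"op": "send_rows", "data": {"series": [[0, 0, 0, 0.001, 0, 0, -1], [0, 0, 0, 0.0015, 0, 0, -1], [0, 0, 0, 0.0015, 0, 0, -1]]}}

```text
time_s: 17.3
ee_pos: [0.5311, 0.1584, 0.025]
eef_rot: [3.142, -0.0, 1.792]
force: [0.4, -0.1, -0.5]
grip_width: 0.0004
```

Emit:
{"op": "send_rows", "data": {"series": [[0, 0, 0, 0.001, 0, 0, -1], [0, 0, 0, 0.001, 0, 0, -1]]}}

```text
time_s: 17.5
ee_pos: [0.5312, 0.1588, 0.025]
eef_rot: [3.141, 0.001, 1.792]
force: [1.9, -4.0, -1.5]
grip_width: 0.0004
```

Emit:
{"op": "send_rows", "data": {"series": [[0, 0, 0, 0.001, 0, 0, -1], [0, 0, 0, 0.001, 0, 0, -1]]}}

```text
time_s: 17.7
ee_pos: [0.5313, 0.159, 0.0251]
eef_rot: [3.141, 0.002, 1.792]
force: [3.5, -12.2, 0.0]
grip_width: 0.0006
```

Emit:
{"op": "send_rows", "data": {"series": [[0, 0, 0, -0.02, 0, 0, -1], [0, 0, 0, -0.06, 0, 0, -1], [0, 0, 0, -0.1, 0, -0.03, -1], [0, 0, 0, -0.15, 0, -0.08, -1], [0, 0, 0, -0.19, 0, -0.08, -1], [0, 0, 0, -0.23, 0.0, -0.08, -1]]}}

```text
time_s: 18.3
ee_pos: [0.5824, -0.0659, 0.1075]
eef_rot: [3.138, 0.001, 1.793]
force: [0.5, 0.9, -0.1]
grip_width: 0.0004
```

```bash
python3 - <<'E'
from plan import *
print(ctrl.get_obs()['ee_pos'],ctrl.get_obs()['force'])
c=snap('top','t15'); crop(c,205,130,285,240,5.4,'t15c')
s=snap('side','s15'); crop(s,215,175,320,285,5.4,'s15c')
E
```

```text
[ 0.58238548 -0.0659117   0.10751579] [ 0.46392044  0.86731301 -0.14305007]
```

View pics/t15c.png

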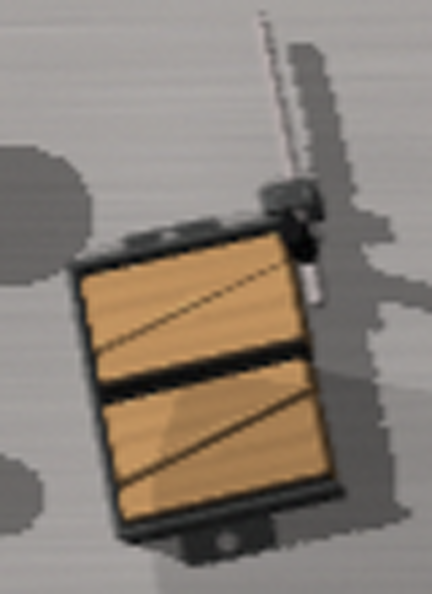

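View pics/s15c.png

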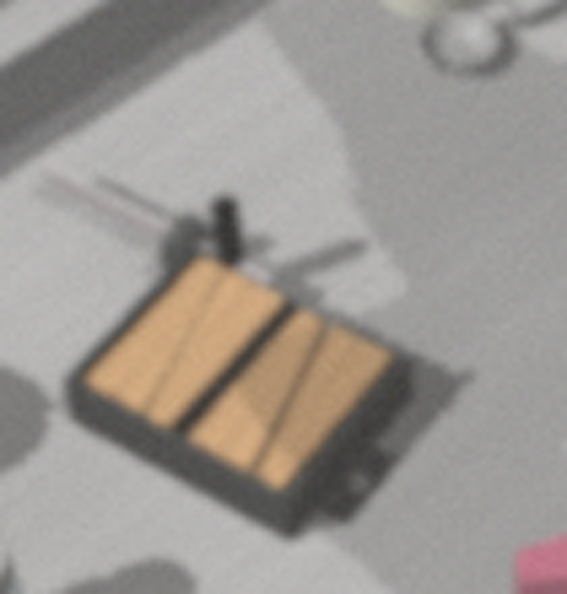

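```bash
python3 - <<'E'
from plan import *
R=[.567,.2235,np.radians(102.6)]
t=load('t15');s=load('s15')
k=[(-.064+.008*np.cos(a),-.055+.008*np.sin(a)) for a in np.linspace(0,6.28,20)]
bar=[(-.067,-.12),(-.061,-.12),(-.061,-.026),(-.067,-.026)]
its=[(RI,.038,R,(0,255,255)),(k,.076,R,(255,0,0)),(k,.030,R,(0,0,255)),(bar,.03,R,(0,255,0))]
overlay(t,'t15o',its,(225,130,285,200),8);overlay(s,'s15o',its,(215,175,320,285),5.4)
for n,g in(('start',(-.064,-.105)),('end',(-.064,.0195))):
    g=w(R,g,.07);print(n,g); plan(g[0],g[1],.066,102.6)
E
```

```text
start [np.float64(0.6834324274529471), np.float64(0.18394636758255714), 0.07]
tilt [1.7991e+02 6.0000e-02 1.0244e+02]
turn z -0.2  shift 0.2249 0.1534 0.0397
end [np.float64(0.561930790591573), np.float64(0.15678753402868761), 0.07]
tilt [1.7991e+02 6.0000e-02 1.0244e+02]
turn z -0.2  shift 0.2246 0.0289 0.0397
```

View pics/t15o.png

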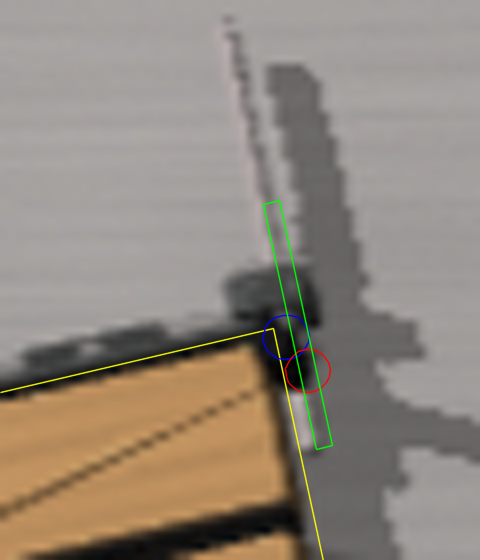

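View pics/s15o.png

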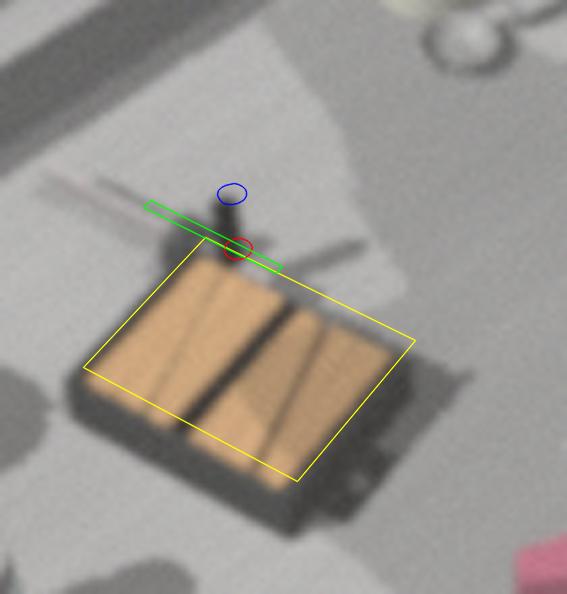

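Emit:
{"op": "send_rows", "data": {"series": [[0, 0, 0, 0.03, 0, -0.025, -1], [0, 0, 0, 0.075, 0, -0.03, -1], [0, 0, 0, 0.12, 0, -0.03, -1], [0, 0, 0, 0.165, 0.02, -0.03, -1], [0, 0, 0, 0.2, 0.06, -0.03, -1], [0, 0, 0, 0.227, 0.1, -0.03, -1], [0, 0, 0, 0.227, 0.14, -0.02, -1], [0, 0, 0, 0.227, 0.153, 0.0, -1]]}}

```text
time_s: 19.2
ee_pos: [0.6827, 0.1935, 0.1051]
eef_rot: [3.139, -0.0, 1.795]
force: [-0.5, -0.9, 0.5]
grip_width: 0.0007
```

```bash
python3 - <<'E'
from plan import *
plan(.683,.1865,.066,102.6);print(ctrl.get_obs()['ee_pos'])
E
```

```text
tilt [ 1.7984e+02 -1.0000e-02  1.0282e+02]
turn z 0.2  shift -0.0069 -0.0013 0.0391
[0.68273487 0.19352917 0.10513332]
```

Emit:
{"op": "send_rows", "data": {"series": [[0, 0, 0, -0.004, 0, 0.01, -1], [0, 0, 0, -0.004, 0, 0.02, -1], [0, 0, 0, -0.004, 0, 0.02, -1]]}}

```text
time_s: 19.5
ee_pos: [0.6803, 0.1866, 0.0838]
eef_rot: [-3.139, -0.0, 1.792]
force: [-0.9, 0.1, -0.5]
grip_width: 0.0007
```

```bash
python3 - <<'E'
from plan import *
plan(.683,.1865,.066,102.6);print(ctrl.get_obs()['ee_pos'])
s=snap('side','s16'); crop(s,215,155,320,265,5.4,'s16c')
E
```

```text
tilt [-179.87   -0.    102.68]
turn z 0.1  shift -0.0007 0.0026 0.0178
[0.68033321 0.18664086 0.08379857]
```

View pics/s16c.png

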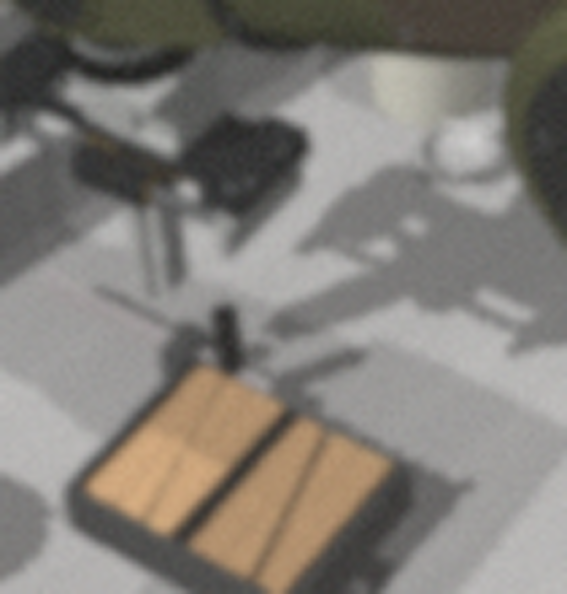

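Emit:
{"op": "send_rows", "data": {"series": [[0, 0, 0, 0, 0, 0.01, -1], [0, 0, 0, 0, 0, 0.017, -1], [0, 0, 0, 0, -0.012, 0.017, -1], [0, 0, 0, 0, -0.024, 0.017, -1], [0, 0, 0, 0, -0.036, 0.017, -1], [0, 0, 0, 0, -0.048, 0.017, -1], [0, 0, 0, 0, -0.06, 0.017, -1], [0, 0, 0, 0, -0.07, 0.017, -1]]}}

```text
time_s: 20.35
ee_pos: [0.6127, 0.1716, 0.0679]
eef_rot: [3.141, -0.0, 1.792]
force: [1.7, 1.1, -1.5]
grip_width: 0.0004
```

```bash
python3 - <<'E'
from plan import *
o=ctrl.get_obs();print(o['ee_pos'],o['force'])
s=snap('side','s17'); crop(s,215,155,320,265,5.4,'s17c')
E
```

```text
[0.61273187 0.17160569 0.06792229] [ 1.66814531  1.0965211  -1.49404926]
```

View pics/s17c.png

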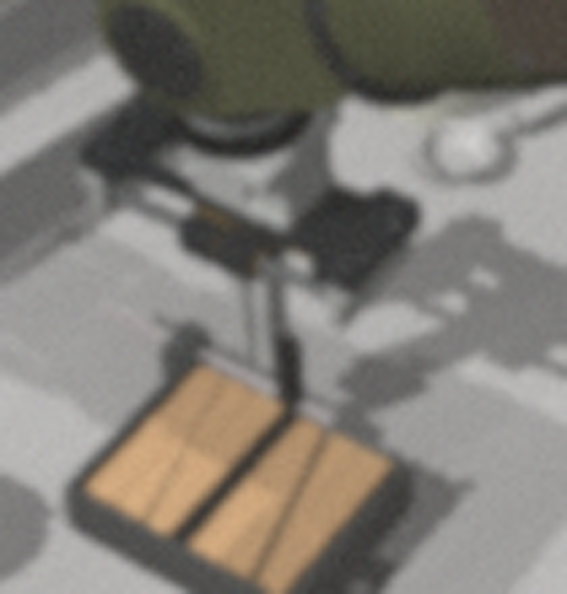

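Emit:
{"op": "send_rows", "data": {"series": [[0, 0, 0, 0, -0.01, 0, -1], [0, 0, 0, 0, -0.02, 0, -1], [0, 0, 0, 0, -0.03, 0, -1], [0, 0, 0, 0, -0.038, 0, -1], [0, 0, 0, 0, -0.044, 0, -1], [0, 0, 0, 0, -0.047, 0, -1], [0, 0, 0, 0, -0.047, 0, -1]]}}

```text
time_s: 21.1
ee_pos: [0.5672, 0.1612, 0.068]
eef_rot: [-3.141, 0.0, 1.792]
force: [0.0, 0.2, 0.2]
grip_width: 0.0004
```

Emit:
{"op": "send_rows", "data": {"series": [[0, 0, 0, 0, -0.002, 0, -1], [0, 0, 0, 0, -0.003, 0, -1], [0, 0, 0, 0, -0.003, 0, -1]]}}

```text
time_s: 21.4
ee_pos: [0.5645, 0.1606, 0.0679]
eef_rot: [3.142, 0.0, 1.792]
force: [0.4, 0.2, 0.3]
grip_width: 0.0003
```

Emit:
{"op": "send_rows", "data": {"series": [[0, 0, 0, 0, -0.001, 0, -1], [0, 0, 0, 0, -0.002, 0, -1], [0, 0, 0, 0, -0.002, 0, -1]]}}

```text
time_s: 21.7
ee_pos: [0.5624, 0.1602, 0.068]
eef_rot: [-3.142, 0.0, 1.792]
force: [0.5, 1.0, 0.7]
grip_width: 0.0003
```

Emit:
{"op": "send_rows", "data": {"series": [[0, 0, 0, 0, -0.002, 0, -1], [0, 0, 0, 0, -0.003, 0, -1], [0, 0, 0, 0, -0.003, 0, -1]]}}

```text
time_s: 22.0
ee_pos: [0.5618, 0.16, 0.0683]
eef_rot: [3.135, -0.0, 1.792]
force: [19.3, 4.8, -11.0]
grip_width: 0.0003
```

```bash
python3 - <<'E'
from plan import *
o=ctrl.get_obs();print(o['ee_pos'],o['force'])
s=snap('side','s18'); crop(s,215,155,320,265,5.4,'s18c')
E
```

```text
[0.56177859 0.16001431 0.06825843] [ 19.25414492   4.78132078 -10.95578194]
```

View pics/s18c.png

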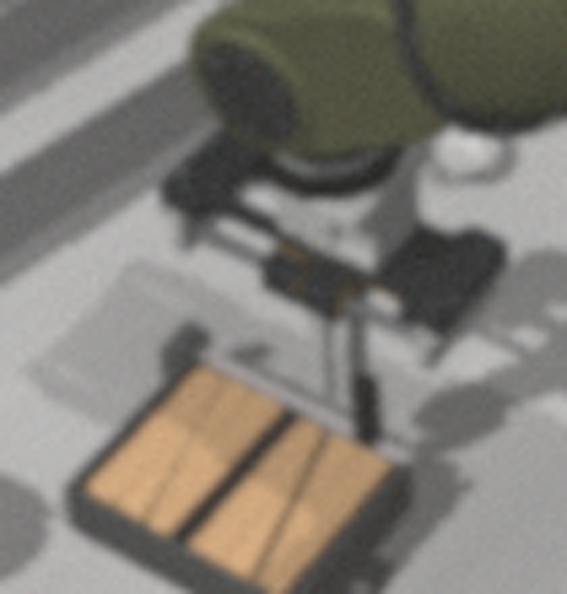

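Emit:
{"op": "send_rows", "data": {"series": [[0, 0, 0, 0, 0.006, 0, -1], [0, 0, 0, 0, 0.015, 0, -1], [0, 0, 0, 0, 0.015, -0.03, -1], [0, 0, 0, 0, 0.015, -0.07, -1], [0, 0, 0, -0.05, 0.015, -0.08, -1], [0, 0, 0, -0.1, 0.015, -0.08, -1], [0, 0, 0, -0.15, 0.015, -0.08, -1], [0, 0, 0, -0.2, 0.015, -0.08, -1]]}}

```text
time_s: 22.85
ee_pos: [0.6182, -0.0332, 0.1481]
eef_rot: [-3.141, -0.0, 1.793]
force: [1.4, 0.6, 0.8]
grip_width: 0.0004
```

Emit:
{"op": "send_rows", "data": {"series": [[0, 0, 0, -0.03, 0, 0, -1], [0, 0, 0, -0.03, 0, 0, -1]]}}

```text
time_s: 23.05
ee_pos: [0.6249, -0.0643, 0.1475]
eef_rot: [-3.141, 0.0, 1.788]
force: [-0.5, 0.8, -0.4]
grip_width: 0.0004
```

```bash
python3 - <<'E'
from plan import *
o=ctrl.get_obs();print(o['ee_pos'],o['force'])
c=snap('top','t19'); crop(c,205,140,295,240,5.8,'t19c')
s=snap('side','s19'); crop(s,215,175,320,285,5.4,'s19c')
E
```

```text
[ 0.62487553 -0.06434383  0.14751608] [-0.48885481  0.78029995 -0.35155843]
```

View pics/t19c.png

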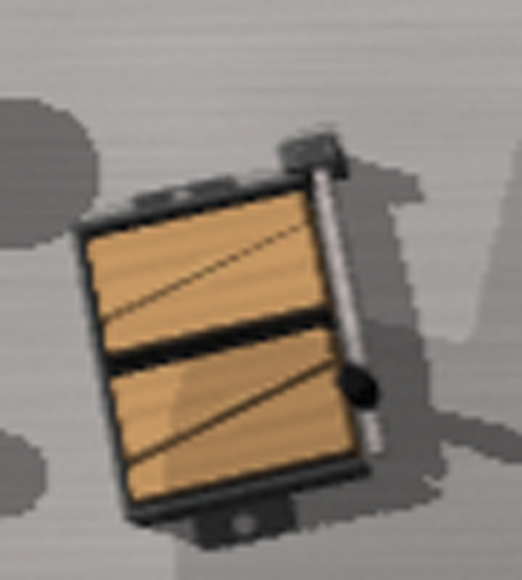

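View pics/s19c.png

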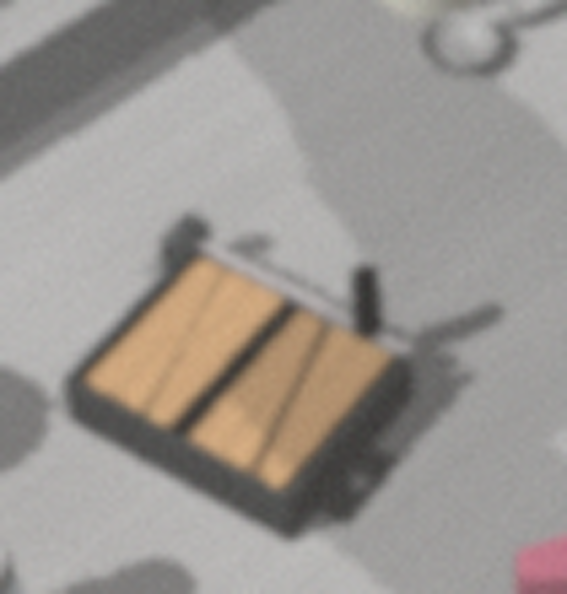

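View pics/t19.png

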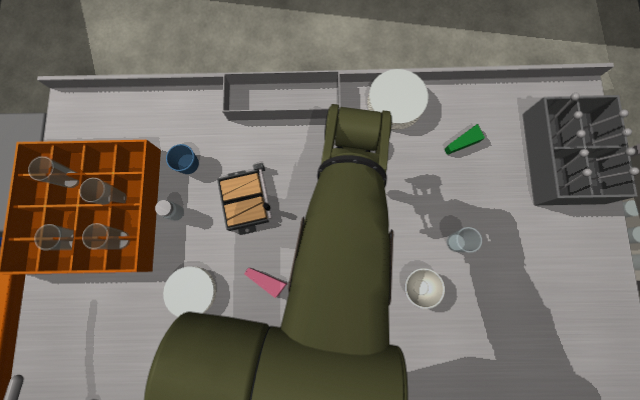

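The last pictures show the bolt across all four chocks, with the knob at top crop (360,385), having moved about 95 mm. Nothing else has shifted, though the arm hides the mug and spoon in the top view.

```bash
python3 -c "
from station import ctrl
print(ctrl.hand_in())"
```

```text
the job is handed in; nothing more can be done
None
```

The two loose wooden chocks are in the rack beside the other two, lying flat and alternately head to tail. The bolt is across the front, and I handed the job in at about 23 s.

**Chocks:** I slid each one in from the front, then pushed it home until it met the back (10 N for the first, 12 N for the second). In both camera views the four fronts look level with the rack's mouth. None of them blocked the bolt.

**Bolt:** I pushed the knob until the force jumped from almost nothing to 19 N, at the position expected for its stop. Read off the side view, the knob had moved about 95 mm. I then moved the gripper away from everything.

**Disagreements and gaps:**
- The side and top cameras disagreed by about 3–4 mm on where the chocks were, and by up to about 10 mm on the rack. I relied on comparing positions within a single picture and on contact forces.
- In the final top view the arm hides the mug, one green look-alike and most of the spoon. The side crop shows the spoon's bowl end and I passed above them all, but I did not see the mug or that look-alike again at the end. The other bystanders visible in that view look where they were.

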